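# Open the child-proof medicine box

### The job

Open the blue medicine box: turn its black child-lock knob clockwise until it clicks past its detent and stays there, then take the release rod from its stand and push its steel tip straight into the small hole in the sloping panel until the latch lets go and the lid springs up. Put the rod back in its stand, shoulder down on the rim, and leave the things standing about where they are.

Things in the scene. Friction and masses are not known exactly. Their poses are not given: they have to be found in the camera images.
- medicine_box: Blue box fixed to the worktop, its front turned to the robot's right, 185 long (x), 180 wide (y), 113 high with its lid shut. Origin on the worktop, 100 behind its low front edge; x points to its rear, z up. Its white front panel slopes at 30 degrees, from 33 above the worktop at the front edge to 105 at 125 behind it. Behind that lies a compartment under a lid hinged at the rear.
- hole (a point): Centre of the mouth of the round release hole, 16 in diameter, in the surface of the sloping panel. z points straight out of the panel (up and to the box's front, 30 degrees from vertical), x up the slope, y as the box's y. While the child lock is on, a red shutter 8.5 below the surface bars the hole; with the lock off it is clear.
- knob_top (a point): Centre of the top of the black child-lock knob, on its axis, 40 above the panel and 48 from the hole's axis towards -y. Wing grip 60 long, 16 thick, from 10 to 40 above the panel, on a round skirt 58 in diameter. z points out of the panel along the axis; x, y turn with the knob. The wing's length lies 2.2 rad counterclockwise (seen from outside) of this x.
- child_knob (a joint): Child-lock knob angle (rad), grows clockwise seen from outside the panel. Starts at 0 to 0.4, locked; turns with light friction (0.03 N m) and stays where left, until from about 1.7 a sprung detent resists (up to about 0.15 N m), crest at 2.0. Let go before the crest it springs back to 1.7; beyond, it jumps on to about 2.3, unlocked. Hard stop 2.6.
- lid (a joint): Lid angle in rad: about 0 when shut and held by the latch; once released a spring swings it up about its rear edge, in about half a second, to its stop at 1.1.
- latch: Brass latch button, 15 in diameter, at the bottom of the hole, 16 below the panel's surface; origin at the centre of its outer face, z out of the panel. It can be pushed in 14, against a spring of 3 to 7 N, and then meets a solid stop. It lets the lid go after 7 to 10 and springs back when the rod is withdrawn.
- release_rod: Loose rod, 133 long, about 60 g, upright in its stand. Origin at the steel tip, z along the rod to the handle. Steel shaft 10 in diameter, round tip, from 0 to 75; wooden shoulder disc 34 in diameter from 75 to 81; square wooden handle 20 x 20, its sides facing x and y, from 81 to 133.
- rod_stand: Fixed round marble stand on a wooden foot of 88; 64 in diameter and 80 high, with a hole 22 in diameter through it; the rod hangs in it by its shoulder, tip 5 above the worktop. Origin: on the worktop on the hole's axis, z up.
- grey_mug: Dark grey mug, 86 x 119 x 99, loose bystander; origin on its underside.
- tumbler: White tumbler with a striped print, 77 in diameter, 100 high, loose bystander; origin at the centre of its underside.
- spice: Spice jar with a green cap, 46 in diameter, 106 high, loose bystander; origin at the centre of its underside.
- timer: White and black kitchen timer, 62 in diameter, 54 high, loose bystander; origin at the centre of its underside.
- bar: Brown packet, 68 x 185 x 14, lying flat, loose bystander; origin at the centre of its underside.
There are look-alikes about, which are no part of the job. What is shaped like the rod_stand but purple is not meant.

How it is judged:
On the way, in this order (a step that is already met when the one before it is completed fails the run):
1. the child-lock knob is turned clockwise past its click (beyond 2.15 rad) (value of joint child_knob above 2.15 rad), for 0.2 s.
2. the rod, through the hole, presses the latch (more than 1.5 N) (contact force between release_rod and latch above 1.5 N), for 0.04 s.
3. the lid has sprung open (beyond 0.9 rad) (value of joint lid above 0.9 rad), for 0.2 s.
At the end, for the whole second after the job is handed in: The knob rests past its detent (over 2.15 rad), the lid stands open (over 0.9 rad), and the rod is back in its stand at rest: upright within 0.12 rad, within 13 mm of the stand's axis, its shoulder on the rim within 5 mm (value of joint child_knob above 2.15 rad and value of joint lid above 0.9 rad and horizontal distance between release_rod and rod_stand below 0.013 m and z of release_rod in the frame of rod_stand below 0.01 m and angle between release_rod's own z axis and vertical below 0.12 rad and linear speed of release_rod below 0.03 m/s); the robot touches nothing.
It fails at once if a bystander is pushed more than 30 mm from its place (distance of any of grey_mug, tumbler, spice, timer, bar from where it was at the start of the episode above 0.03 m).
It also fails if it takes over 72 s, if anything falls off the work surface, if the arm or the gripper's body presses on something with over 40 N, if the wrist force passes 120 N, or if a joint passes its speed limit or range.

### The arm

A 6-joint arm with a two-finger parallel gripper is mounted at the origin on a cart in front of the work surface, level with it; the furniture and walls round the work are solid. World frame = base frame: x ahead of the robot, y to its left, z up, the work surface at z = 0. Lengths are in m, angles in rad, forces in N, time in s.
With the tool pointing down it reaches from about 0.425 to 0.95 m from the base axis. Payload 3.5 kg.
Tool frame: the origin (TCP) lies at the very end of the fingers, on their centre line; the grasp point (between the pads) lies 19 mm behind it; z points along the fingers, y is the line along which they close (so a half turn about z gives the same grasp; the last joint's range is limited). The gripper opens to 85 mm and grips with 20 to 120 N. Pads are 22 mm wide; open, the fingers measure 114 mm over their backs; the gripper's body (76 mm by 85 mm) begins 54 mm behind the grasp point. The pads swing forward as they close: fully open they stand 13 mm farther back than shut.
Start: joints at [1.168, 0.286, 1.577, -0, 1.279, -0.15], TCP at [0.169, 0.654, 0.231] pointing down, gripper open.
Joint ranges: [-2.77, 2.77], [-0.9, 2.22], [0.21, 2.48], [-1.53, 4.67], [0.24, 2.81], [-2.84, 2.84]. Speed limits (rad/s): [2.79, 2.79, 3.14, 3.14, 3.14, 3.14].

### API

Orientations are given as a unit quaternion [x, y, z, w].
In Python, from plant import ctrl gives the robot as it stands.
- The arm moves only by the tool carry_out, never from a script. Its argument "deltas" is one flat list of numbers, 6 for each row, row after row: the shift along the tool's x, y, z in m, then the turn, a rotation vector about the tool's x, y, z in rad. A call has 1 to 5 rows; each row is the pose to reach, as a shift and turn from the pose commanded when the call began, along the tool's axes at that moment; what a row does not reach only later rows make up. A row lasts 1/8 s, in which the tool goes at most 62.5 mm and 10.7 degrees, less where a joint would pass 70% of its speed; a pose out of reach is approached as far as the arm can. A call with a gripper value outside its range is refused whole. "grip" is the opening in per cent of the stroke, from 0 (shut) to 100 (fully open), set as the call begins (left out, the last holds). The fingers move at their own pace and stop on an object; "grip_force" is the grip in N (left out, the last holds). Time passes only in rows, so rows that repeat a pose let the fingers close. It gives the time, the measured TCP pose, the force, the opening and the grip force at its end, in the units of the state.
- ctrl.get_state(): the state, without advancing time (a new reading comes with each control period).
- ctrl.read_camera(name): name is "side" or "top"; returns (picture, depth): 420x560x3 uint8, red, green, blue; 420x560 float32, m along the optical axis (not along the pixel's ray), 0 where there is no reading.
- ctrl.camera_model(name): a dict with "intrinsics" (3x3 intrinsics, pixels), "extrinsics" (4x4, takes a point from world to camera coordinates). Camera axes: x right, y down, z forward; pixel columns grow to the right and rows downward; lengths in m; the calibration is good to about 2 mm. A picture is of the moment at which its call begins. camera_model takes no time and is no camera call.
- ctrl.sign_off(): hands the job in; it is judged then, once.
Trained networks look in the newest picture that a camera, given by its name, has taken for a name from the list of things; names that differ only in an ending like _2 or _b are one class to them, and where a whole thing is asked for, a point or a joint stands for the part that bears it (a point fixed in the world has none). Each returns a list of dicts, best first, with "score" (0 to 1); they miss things now and then, are a little off and sometimes report something else, mostly with a low value. They report only what shows in the picture. A call takes as long as a camera call. They do not tell look-alikes from the thing itself.
- ctrl.find_in(camera, query): "uv" ([column, row] in pixels, amid what is visible of it).
The state is a dict: "time": time; "qpos": joint angles; "dq": joint speeds; "joint_efforts": joint torques, N m; "eef_pos": TCP position; "tcp_rot": TCP orientation; "contact_force": force on the tool from outside, world axes, zero at the start; "wrist_torque": the same for the moment, N m; "opening": opening from 0.0 (shut) to 1.0 (fully open); "finger_force": force on a finger pad.
Only numpy, scipy, OpenCV 4.12 (cv2) and the standard library are available. Lean on these libraries where they do the work, as an engineer would, in place of code of your own. Each camera call takes 0.05 s, during which the arm holds its last target. There are 200 camera calls.

## Working session

There is one attempt and no reset: what is moved stays moved. The work goes in short steps, Python scripts to look and compute and a tool call to move; the robot and the scene stay as the last step left them, time stands still between calls to the robot, and variables do not carry over. Pictures are saved under pics/ and viewed, at most 12 in all, crops included, and the job is handed in when it is done.

Besides the shell and the picture viewer there is one more tool, called by a JSON object that holds its "name" and its "arguments", one argument or row to a line. carry_out: Moves the arm, as the interface text tells. Its arguments: {"type":"object","properties":{"deltas":{"type":"array"},"grip":{"type":"number"},"grip_force":{"type":"number"}},"required":["deltas"]}

```bash
mkdir -p pics; ls
cat > h.py <<'E'
import numpy as np, cv2
from plant import ctrl
from scipy.spatial.transform import Rotation as R
def cam(n):
    p,d=ctrl.read_camera(n); m=ctrl.camera_model(n)
    return p,d,np.array(m["intrinsics"]),np.array(m["extrinsics"])
def cloud(d,K,E):
    v,u=np.indices(d.shape); c=np.stack([(u-K[0,2])/K[0,0]*d,(v-K[1,2])/K[1,1]*d,d],-1)
    w=(c-E[:3,3])@E[:3,:3]; w[d==0]=np.nan; return w
def save(p,n): cv2.imwrite("pics/"+n,cv2.cvtColor(p,cv2.COLOR_RGB2BGR))
E
python3 - <<'E'
from h import *
np.set_printoptions(precision=4,suppress=True)
s=ctrl.get_state(); print(s)
for n in ["top","side"]:
    p,d,K,E=cam(n); save(p,n+"0.png"); w=cloud(d,K,E); np.savez(n+"0.npz",p=p,d=d,w=w,K=K,E=E)
    print(n,K.tolist(),E.tolist())
    for q in ["medicine_box","hole","knob_top","release_rod","rod_stand","grey_mug","tumbler","spice","timer","bar"]:
        for r in ctrl.find_in(n,q)[:3]:
            u,v=np.round(r["uv"]).astype(int); print(n,q,round(r["score"],2),u,v,w[v,u])
E
```

```text
pics
{'time': 0.0, 'qpos': array([ 1.168 ,  0.2872,  1.5782, -0.    ,  1.2786, -0.15  ]), 'dq': array([-0.0004,  0.0008, -0.0007, -0.0009, -0.0002,  0.0012]), 'joint_efforts': array([ -0.0011, -40.5973, -29.263 ,  -0.0002,   0.0058,   0.    ]), 'eef_pos': array([0.1686, 0.6529, 0.2299]), 'tcp_rot': array([ 0.1261,  0.992 , -0.0011, -0.0003]), 'contact_force': array([-1.0669,  0.2057,  0.5803]), 'wrist_torque': array([-0.0236, -0.0304, -0.0646]), 'finger_force': 0.0, 'opening': 1.0013896302098937}
top [[390.14305521805204, 0.0, 286.9224850758306], [0.0, 390.14305521805204, 202.9873786131251], [0.0, 0.0, 1.0]] [[-0.005236584695686212, -0.9999540656560253, -0.008027749292934963, -0.023793013746730665], [-0.994218088260834, 0.006067225856861324, -0.10720812350458474, 0.5067926775339606], [0.1072519051378453, 0.007419929136261699, -0.9942041910472494, 1.3851652923645095], [0.0, 0.0, 0.0, 1.0]]
top medicine_box 0.57 159 237 [0.3867 0.4383 0.0142]
top hole 0.75 304 221 [ 0.4381 -0.0861  0.0747]
top knob_top 0.57 310 212 [ 0.467  -0.1058  0.104 ]
top release_rod 0.4 358 182 [ 0.5688 -0.2713 
[... 610 characters left out ...]
-0.0005049715198346438, 0.5039906501134366], [-0.009145235711960567, 0.5293708041967106, -0.8483412735025336, 0.1164564288350342], [0.015607095645572505, -0.8481978483170339, -0.5294495525315549, 1.2675730361728144], [0.0, 0.0, 0.0, 1.0]]
side medicine_box 0.64 293 223 [0.4727 0.0274 0.0886]
side hole 0.53 295 200 [ 0.4661 -0.0934  0.0933]
side knob_top 0.78 296 200 [ 0.4628 -0.0995  0.0897]
side release_rod 0.71 301 286 [0.4559 0.3171 0.1138]
side rod_stand 0.67 306 269 [0.4398 0.2042 0.0673]
side grey_mug 0.73 295 176 [ 0.4641 -0.2994  0.0691]
side tumbler 0.71 255 343 [0.5581 0.398  0.0164]
side spice 0.96 263 184 [ 0.577  -0.2582  0.0581]
side spice 0.67 311 159 [ 0.3972 -0.5086  0.0365]
```

View pics/top0.png

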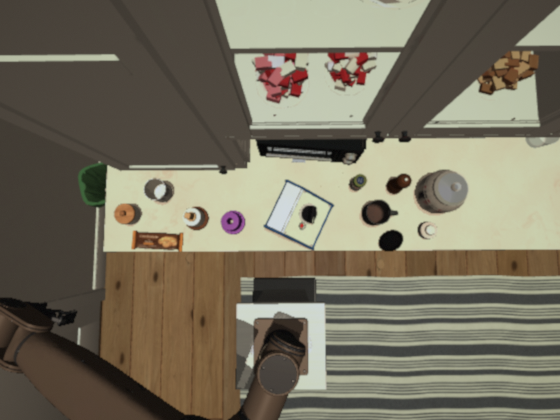

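View pics/side0.png

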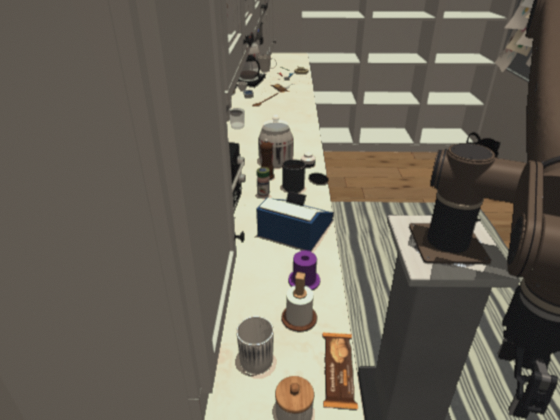

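Top view: the blue box is at (298,213), with knob (310,212) and hole (302,226). Candidates for the stand are the white marble one at (193,217), which holds a square handle, and the purple look-alike at (232,222). The wooden-lidded jar at (125,213) could be mistaken for the handle. By the description I take the white one, and I'll check that in a crop.

Run:
```python
from h import *
np.set_printoptions(precision=4,suppress=True)
t=np.load("top0.npz"); s=np.load("side0.npz")
a=cv2.resize(t["p"][170:260,255:345],None,fx=4.4,fy=4.4,interpolation=cv2.INTER_CUBIC)
b=cv2.resize(t["p"][190:255,175:265],(396,286),interpolation=cv2.INTER_CUBIC)
c=cv2.resize(s["p"][180:260,245:345],(396,310),interpolation=cv2.INTER_CUBIC)
c2=cv2.resize(s["p"][240:340,265:345],(238,298)); 
im=np.zeros((600,800,3),np.uint8); im[:396,:396]=a; im[:286,400:796]=b; im[288:598,400:796]=c; im[400:598,:200]=cv2.resize(c2,(200,198))
save(im,"crop1.png")
for n,z in (("top",t),("side",s)):
    w=z["w"].reshape(-1,3)
    # lid plane / panel plane by normals: RANSAC in box area
    m=(w[:,0]>.33)&(w[:,0]<.62)&(w[:,1]>-.19)&(w[:,1]<.12)&(w[:,2]>.03)&(w[:,2]<.11); q=w[m]
    rng=np.random.default_rng(0); best=0
    for _ in range(3000):
        i=q[rng.choice(len(q),3,replace=False)]; N=np.cross(i[1]-i[0],i[2]-i[0]); l=np.linalg.norm(N)
        if l<1e-6: continue
        N/=l; N*=np.sign(N[2]) 
        if not .8<N[2]<.93: continue
        ins=abs((q-i[0])@N)<.003
        if ins.sum()>best: best=ins.sum(); I=ins
    c=q[I].mean(0); N=np.linalg.svd(q[I]-c)[2][2]; N*=np.sign(N[2]); print(n,best,"panel",c,N,"tilt",np.degrees(np.arccos(N[2])),"head",np.degrees(np.arctan2(-N[1],-N[0])))
    # box outline
    m=(w[:,0]>.33)&(w[:,0]<.62)&(w[:,1]>-.19)&(w[:,1]<.12)&(w[:,2]>.02)
    print(cv2.minAreaRect(w[m][:,:2].astype(np.float32)))
    hm=(w[:,0]>.38)&(w[:,0]<.5)&(w[:,1]>.23)&(w[:,1]<.37)
    for lo,hi in((.06,.085),(.085,.12),(.12,.16)):
        k=hm&(w[:,2]>lo)&(w[:,2]<hi); print(lo,k.sum(),np.nanmean(w[k],0), (w[k].min(0),w[k].max(0)) if k.any() else 0)
```

```text
top 1179 panel [ 0.4471 -0.0922  0.0705] [-0.216  -0.4437  0.8698] tilt 29.566046973949792 head 64.04528366689712
((0.4923403561115265, -0.005144491791725159), (0.3321770131587982, 0.181300550699234), 64.50440216064453)
0.06 207 [0.4562 0.3043 0.0781] (array([0.4264, 0.2765, 0.0622]), array([0.4893, 0.3393, 0.0848]))
0.085 28 [0.4548 0.2997 0.0967] (array([0.4328, 0.2908, 0.0856]), array([0.4708, 0.3118, 0.1164]))
0.12 42 [0.4579 0.3061 0.134 ] (array([0.4474, 0.2962, 0.1216]), array([0.4671, 0.3163, 0.1419]))
side 233 panel [ 0.4761 -0.0312  0.0777] [-0.2574  0.3109  0.9149] tilt 23.80743480032919 head -50.37934953566798
((0.4628211259841919, -0.06851564347743988), (0.1970873326063156, 0.18368981778621674), 64.410888671875)
0.06 449 [0.4586 0.3207 0.0761] (array([0.4266, 0.2797, 0.0601]), array([0.49 , 0.341, 0.085]))
0.085 131 [0.4594 0.315  0.1007] (array([0.4434, 0.2971, 0.0851]), array([0.4737, 0.3237, 0.1199]))
0.12 98 [0.4592 0.3122 0.1324] (array([0.4492, 0.2984, 0.1204]), array([0.4698, 0.3204, 0.1388]))
```

View pics/crop1.png

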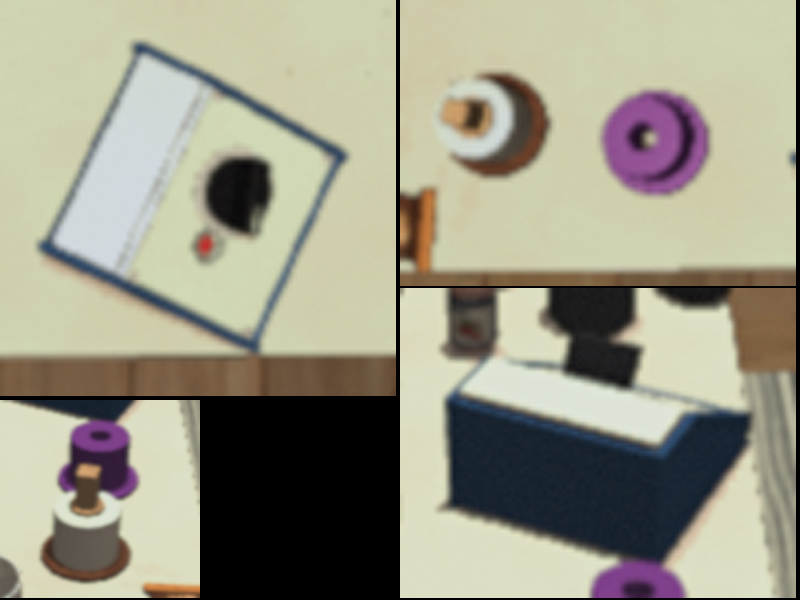

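Run:
```python
from h import *
np.set_printoptions(precision=4,suppress=True)
t=np.load("top0.npz"); s=np.load("side0.npz")
def ray(z,u,v):
    K,E=z["K"],z["E"]; d=E[:3,:3].T@np.array([(u-K[0,2])/K[0,0],(v-K[1,2])/K[1,1],1]); return -E[:3,:3].T@E[:3,3],d
def hit(z,u,v,N,c): o,d=ray(z,u,v); return o+d*((c-o)@N)/(d@N)
h=np.radians(64.4); N=np.array([-.5*np.cos(h),-.5*np.sin(h),np.sqrt(.75)]); c=np.array([.4471,-.0922,.0705])
p=t["p"].astype(int); m=(p[...,0]-p[...,1]>40)&(p[...,0]>90); v,u=np.nonzero(m[205:240,285:320]); u=u+285;v=v+205
print("red",u.mean(),v.mean(),len(u))
# shutter is 8.5 below the surface
Hs=hit(t,u.mean(),v.mean(),N,c-.0085*N)+.0085*N; print("hole via shutter",Hs,"surface",hit(t,u.mean(),v.mean(),N,c))
X=np.array([np.cos(h)*np.sqrt(.75),np.sin(h)*np.sqrt(.75),.5]); Y=np.cross(N,X); print("X",X,"Y",Y)
H=Hs
for n,z in(("top",t),("side",s)):
    w=z["w"]; q=w-H; L=np.stack([q@X,q@Y,q@N],-1).reshape(-1,3)
    k=(abs(L[:,0])<.05)&(abs(L[:,1]+.048)<.05)
    for lo,hi in((.02,.032),(.032,.045)):
        g=L[k&(L[:,2]>lo)&(L[:,2]<hi)]
        if len(g)>5:
            r=cv2.minAreaRect(g[:,:2].astype(np.float32)); print(n,lo,len(g),g.mean(0),r, "pca",np.linalg.svd(g[:,:2]-g[:,:2].mean(0))[2][0])
    if n=="side":
        np.set_printoptions(linewidth=200)
    # print local height grid
    G=np.full((22,22),np.nan)
    for a in L[k&(L[:,2]>-.02)]:
        i=int((a[0]+.05)/.005);j=int((a[1]+.098)/.005)
        if 0<=i<20 and 0<=j<20: G[i,j]=np.nanmax([G[i,j],a[2]*1000])
    print("\n".join(" ".join("  ." if np.isnan(x) else "%3d"%x for x in r[:20]) for r in G[:20][::-1]))
# handle yaw
p=t["p"]; w=t["w"]; k=(w[...,2]>.125)&(w[...,0]>.43)&(w[...,0]<.49)&(w[...,1]>.28)&(w[...,1]<.34)
print("handle",w[k].mean(0),cv2.minAreaRect(w[k][:,:2].astype(np.float32)))
print(ctrl.get_state()["time"])
```

```text
red 301.14285714285717 225.28571428571428 14
hole via shutter [ 0.422  -0.0802  0.0705] surface [ 0.4234 -0.0761  0.073 ]
X [0.3742 0.781  0.5   ] Y [-0.9018  0.4321  0.    ]
top 0.02 31 [ 0.0119 -0.048   0.0263] ((0.012684453278779984, -0.04774867370724678), (0.006731331814080477, 0.055551037192344666), 16.552839279174805) pca [-0.3159  0.9488]
top 0.032 79 [ 0.0067 -0.0488  0.0382] ((0.006491375155746937, -0.049123942852020264), (0.01743716187775135, 0.058565858751535416), 18.069826126098633) pca [ 0.3175 -0.9483]
 -1   1   0   0  -4   0  -1   1   3   1   0   0  -3   .  -4  -2   .  -1  -2  -4
  5   3   0   3  -1   0   3   0   0   0  -1   0   0   0   2   0   0  -5   0   3
  0   1   2   3  -2   1   0   2  13   1   8   3   3   0   1   0   3   1   5   6
  3   2   0   0  -1   0  -2   6  11   9  13   5   9   2   1   0   3  -3   2   0
 -3   0   0  -1   1   0  12  13  12  15   .  11  13  11   2   6   0  -2   7   1
  0   1   1   0   3  37  37   8  11  10  14  17  11  13   1   2   1   0   2   2
 -2   2   1   3  38  38  41  33  37  19  12  12   9  16  13   7   5  -1   0  -3
  1   3  -2   2  3
[... 2410 characters left out ...]
   .   .   .   .   .   .   .   .   .   .   .   .   .   .   .   .   .   .   .
  .   .   .   .   .   .   .   .   .   .   .   .   .   .   .   .   .   .   .   .
  .   .   .   .   .   .   .   .   .   .   .   .   .   .   .   .   .   0   .   .
  .   .   .   .   .   .   .   .   .   .   .   .   .   .   .   .   .   0   .   .
  .   .   .   .   .   .   .   .   .   .   .   .   .   .   0   .   .   .   .   .
  .   .   .   .   .   .   .   .   .   .   .   .   .   .   .   .   .   .   .   .
  .   .   .   .   .   .   .   .   .   .   .   .   .   .   0   .   .   0   .   .
handle [0.4582 0.3066 0.1349] ((0.4584557116031647, 0.30714884400367737), (0.017307570204138756, 0.018309924751520157), 0.0311141200363636)
1.1
```

The crop confirms the choice: the white marble stand on a brown foot holds the square wooden rod handle (top px 193,216), and the purple one is empty. The red shutter shows in the hole at (301,225), and the knob wing is roughly 108° from the panel's x, which means the knob angle is about 0.3.

```bash
cat >> h.py <<'E'
np.set_printoptions(precision=4,suppress=True,linewidth=180)
from scipy.optimize import least_squares
def frame(h):
    X=np.array([np.cos(h)*np.sqrt(.75),np.sin(h)*np.sqrt(.75),.5]);Y=np.array([-np.sin(h),np.cos(h),0]);return X,Y,np.cross(X,Y)
def proj(z,P):
    c=P@z["E"][:3,:3].T+z["E"][:3,3]; return c[:,:2]/c[:,2:]*z["K"][0,0]+z["K"][:2,2]
def delta(pos,rot,s=None):
    s=s or ctrl.get_state(); R0=R.from_quat(s["tcp_rot"]); d=R0.inv().apply(np.array(pos)-s["eef_pos"])
    rv=(R0.inv()*rot).as_rotvec(); print("delta",d.round(4),rv.round(4),"dist",np.linalg.norm(d).round(3),"deg",np.degrees(np.linalg.norm(rv)).round(1)); return d,rv
def toolrot(x,z):
    z=np.array(z)/np.linalg.norm(z); x=np.array(x)-z*np.dot(x,z); x/=np.linalg.norm(x); return R.from_matrix(np.stack([x,np.cross(z,x),z],1))
def fk(): 
    s=ctrl.get_state(); print("t",s["time"],"pos",s["eef_pos"],"q",s["qpos"],"F",s["contact_force"],"open",round(s["opening"],3),"ff",s["finger_force"],"\nrot",R.from_quat(s["tcp_rot"]).as_matrix().tolist()); return s
E
python3 - <<'E'
from h import *
t=np.load("top0.npz"); w=t["w"]; p=t["p"].astype(int)
o=np.array([255,170]); C=np.array([[142,47],[343,156],[257,347],[44,245]])/4.4+o-.4
M=np.array([[.085,-.09,.113],[-.1,-.09,.036],[-.1,.09,.036],[.085,.09,.113]])
def f(a,M=M): 
    c,s=np.cos(a[2]),np.sin(a[2]); W=np.stack([a[0]+c*M[:,0]-s*M[:,1],a[1]+s*M[:,0]+c*M[:,1],M[:,2]],1); return (proj(t,W)-C).ravel()
r=least_squares(f,[.47,-.04,1.12]); print(r.x,np.degrees(r.x[2]),r.fun)
B=r.x
# plane height model offset: panel surface z=33+ (x+100)*tan30 ; check with depth
h=B[2]; X,Y,N=frame(h); P0=np.array([B[0]-.1*np.cos(h),B[1]-.1*np.sin(h),.033]) # front edge centre on panel
q=w-P0; L=np.stack([q@X,q@Y,q@N],-1).reshape(-1,3)
k=(L[:,0]>.01)&(L[:,0]<.12)&(abs(L[:,1])<.08)&(abs(L[:,2])<.006); print("panel offset",np.median(L[k,2]),k.sum())
k=(L[:,2]>.034)&(L[:,2]<.046)&(abs(L[:,0]-.07)<.06)&(abs(L[:,1])<.08); g=L[k]; print("wing",g.mean(0),cv2.minAreaRect(g[:,:2].astype(np.float32)))
def at(u,v,dz):
    E,K=t["E"],t["K"]; d=E[:3,:3].T@np.array([(u-K[0,2])/K[0,0],(v-K[1,2])/K[1,1],1]); c=-E[:3,:3].T@E[:3,3]; P=c+d*((P0+dz*N-c)@N)/(d@N); return np.array([(P-P0)@X,(P-P0)@Y])
m=(p[...,0]-p[...,1]>40)&(p[...,0]>90); v,u=np.nonzero(m[205:240,285:320]); print("red pts",at(u.mean()+285,v.mean()+205,-.0085),at(u.mean()+285,v.mean()+205,0))
# hole extents: dark pixels near
for vv in range(219,233): print(vv,p[vv,293:311].sum(1).tolist())
E
```

```text
[ 0.4627 -0.0653  1.1237] 64.38068519379321 [ 0.0108 -1.4794  1.0496 -0.9474 -0.5245  1.2521 -0.5019  1.1154]
panel offset -0.0019452379389365629 942
wing [ 0.085  -0.0182  0.0371] ((0.08527428656816483, -0.017954707145690918), (0.017393173649907112, 0.05671828240156174), 19.242977142333984)
red pts [0.0797 0.0304] [0.0847 0.031 ]
219 [598, 597, 599, 600, 599, 596, 592, 560, 522, 460, 325, 174, 84, 59, 41, 42, 41, 57]
220 [599, 598, 599, 598, 600, 600, 596, 574, 531, 503, 452, 330, 198, 111, 54, 38, 40, 61]
221 [597, 601, 601, 599, 599, 598, 594, 578, 506, 472, 493, 455, 394, 286, 153, 101, 65, 68]
222 [600, 600, 602, 600, 599, 594, 557, 504, 416, 403, 451, 469, 494, 445, 362, 294, 211, 155]
223 [599, 601, 602, 602, 599, 584, 488, 386, 336, 349, 432, 461, 506, 514, 491, 459, 417, 388]
224 [599, 600, 601, 602, 596, 552, 425, 337, 310, 316, 434, 450, 460, 521, 555, 559, 552, 545]
225 [600, 598, 600, 600, 590, 493, 365, 314, 289, 298, 386, 421, 441, 531, 592, 596, 595, 593]
226 [600, 598, 596, 596, 585, 486, 357, 317, 293, 310, 406, 453, 476, 552, 596, 599, 600, 603]
227 [599, 597, 593, 596, 593, 544, 425, 353, 342, 372, 449, 454, 494, 570, 597, 600, 600, 602]
228 [597, 595, 594, 594, 597, 588, 484, 369, 352, 399, 450, 483, 548, 595, 602, 602, 600, 600]
229 [597, 597, 596, 595, 598, 595, 548, 454, 419, 440, 498, 560, 590, 600, 602, 603, 602, 598]
230 [601, 598, 597, 598, 596, 598, 592, 558, 539, 545, 570, 594, 601, 599, 602, 603, 602, 600]
231 [602, 601, 602, 597, 597, 601, 601, 597, 597, 598, 598, 599, 600, 602, 601, 603, 603, 602]
232 [602, 604, 604, 601, 598, 599, 598, 601, 599, 600, 600, 601, 602, 602, 605, 604, 603, 602]
```

{"name": "carry_out", "arguments": {
  "deltas": [-0.195,-0.235,-0.03,0,0,0,-0.195,-0.235,-0.03,0,0,0,-0.195,-0.235,-0.03,0,0,0,-0.195,-0.235,-0.03,0,0,0,-0.195,-0.235,-0.03,0,0,0],
  "grip": 55
}}

```text
time: 1.72
eef_pos: [0.2994, 0.3754, 0.2619]
tcp_rot: [0.126, 0.992, 0.0, 0.001]
contact_force: [1.5, -0.1, -0.1]
opening: 0.55
finger_force: 0.0
```

{"name": "carry_out", "arguments": {
  "deltas": [-0.195,-0.235,-0.03,0,0,0,-0.195,-0.235,-0.03,0,0,0,-0.195,-0.235,-0.03,0,0,0,-0.195,-0.235,-0.03,0,0,0,-0.195,-0.235,-0.03,0,0,0]
}}

```text
time: 2.35
eef_pos: [0.4294, 0.0989, 0.2921]
tcp_rot: [0.126, 0.992, 0.0, 0.001]
contact_force: [0.8, 1.0, 0.7]
opening: 0.548
finger_force: 0.0
```

```bash
cat >> h.py <<'E'
X,Y,N=frame(1.1237); P0=np.array([.4195,-.1555,.033])
KN=P0+.085*X-.018*Y; HO=P0+.084*X+.030*Y
a=np.radians(18); RK=toolrot(-np.sin(a)*X+np.cos(a)*Y,-N)
E
python3 - <<'E'
from h import *
fk(); delta(KN+.11*N,RK)
E
```

```text
t 2.35 pos [0.4294 0.0989 0.2921] q [-0.0047 -0.3007  2.0502  0.0001  1.3903 -1.3221] F [0.846  0.9542 0.6512] open 0.548 ff 0.0 
rot [[-0.9680490259072978, 0.2507549786762959, 0.0017389965445855518], [0.2507555322510201, 0.9680504388418201, 0.0001044206252289493], [-0.0016572523764778015, 0.0005371472886577502, -0.9999984824925239]]
delta [-0.0752 -0.234   0.1213] [-0.5067 -0.1299 -0.1174] dist 0.274 deg 30.7
```

{"name": "carry_out", "arguments": {
  "deltas": [-0.015,-0.047,0.024,-0.101,-0.026,-0.023,-0.03,-0.094,0.049,-0.203,-0.052,-0.047,-0.045,-0.14,0.073,-0.304,-0.078,-0.07,-0.06,-0.187,0.097,-0.405,-0.104,-0.094,-0.075,-0.234,0.121,-0.507,-0.13,-0.117]
}}

```text
time: 2.98
eef_pos: [0.443, -0.1466, 0.1707]
tcp_rot: [0.064, 0.964, 0.241, 0.098]
contact_force: [1.1, -0.5, -0.3]
opening: 0.55
finger_force: 0.0
```

Run:
```python
from h import *
fk(); delta(KN+.014*N,RK)
for n in("top","side"):
    p,d,K,E=cam(n); np.savez(n+"1.npz",p=p,d=d,w=cloud(d,K,E),K=K,E=E)
    c=p[150:260,245:355] if n=="top" else p[150:260,230:340]
    save(cv2.resize(c,(400,400),interpolation=cv2.INTER_CUBIC),n+"1.png")
im=np.hstack([cv2.imread("pics/top1.png"),cv2.imread("pics/side1.png")]); cv2.imwrite("pics/c1.png",im)
```

```text
t 2.975 pos [ 0.443  -0.1466  0.1707] q [-0.8061 -0.0786  2.1556  0.5102  1.3006 -2.4425] F [ 1.0643 -0.452  -0.3255] open 0.55 ff 0.0 
rot [[-0.9727564754800011, 0.07623422538040364, 0.218936480040161], [0.17028220070442043, 0.8758092050858168, 0.4516217536946254], [-0.157317549990411, 0.4765989710097991, -0.8649304071989927]]
delta [-0.0005  0.      0.0961] [0.0014 0.0027 0.0009] dist 0.096 deg 0.2
```

View pics/c1.png

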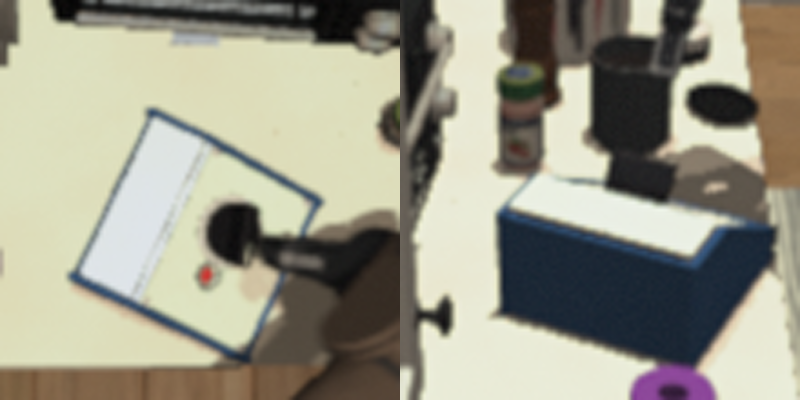

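The crop shows the open gripper over the knob, with a fingertip at about (265,250) beside the wing and nothing touching yet. Going in.

{"name": "carry_out", "arguments": {
  "deltas": [0,0,0.03,0,0,0,0,0,0.06,0,0,0,0,0,0.08,0,0,0,0,0,0.096,0,0,0,0,0,0.096,0,0,0]
}}

```text
time: 3.7
eef_pos: [0.4632, -0.0999, 0.0867]
tcp_rot: [0.064, 0.964, 0.241, 0.094]
contact_force: [0.3, -0.4, -0.5]
opening: 0.557
finger_force: 0.0
```

{"name": "carry_out", "arguments": {
  "deltas": [0,0,0,0,0,0,0,0,0,0,0,0,0,0,0,0,0,0,0,0,0,0,0,0],
  "grip": 0,
  "grip_force": 40
}}

```text
time: 4.2
eef_pos: [0.4638, -0.1055, 0.0866]
tcp_rot: [0.065, 0.965, 0.235, 0.096]
contact_force: [-0.8, -11.6, -7.4]
opening: 0.178
finger_force: 41.2
```

Run:
```python
from h import *
s=fk(); print(s["wrist_torque"]); delta(KN+.014*N,RK)
```

```text
t 4.2 pos [ 0.4638 -0.1055  0.0866] q [-0.7035  0.05    2.2077  0.5656  1.0929 -2.4593] F [ -0.7533 -11.6273  -7.4106] open 0.178 ff 41.18484914302826 
rot [[-0.9730436721789368, 0.0793609375279215, 0.21653603309199893], [0.16989593158566627, 0.8816062687574118, 0.4403473166924866], [-0.15595314829514828, 0.4652657611326282, -0.8713245015805007]]
[-1.9524  0.4764 -0.1999]
delta [-0.0005  0.0026  0.0003] [-0.0117  0.0013  0.0006] dist 0.003 deg 0.7
```

{"name": "carry_out", "arguments": {
  "deltas": [0,-0.0025,0,0,0,0.12,0,-0.0025,0,0,0,0.26,0,-0.0025,0,0,0,0.41,0,-0.0025,0,0,0,0.56,0,-0.0025,0,0,0,0.7]
}}

```text
time: 4.82
eef_pos: [0.4635, -0.1061, 0.0862]
tcp_rot: [0.393, 0.883, 0.256, 0.008]
contact_force: [-2.1, -6.5, -3.4]
opening: 0.179
finger_force: 41.5
```

Run:
```python
from h import *
s=fk(); print(s["wrist_torque"]); T=R.from_quat(s["tcp_rot"]); print("F tool",T.inv().apply(s["contact_force"]),"M tool",T.inv().apply(s["wrist_torque"]), "panel pos",[(s["eef_pos"]-P0)@v for v in(X,Y,N)])
print("rel",(RK.inv()*T).as_rotvec())
```

```text
t 4.825 pos [ 0.4635 -0.1061  0.0862] q [-0.7064  0.0533  2.2062  0.5676  1.097  -1.7591] F [-2.0951 -6.5214 -3.432 ] open 0.179 ff 41.481515765190125 
rot [[-0.6907812099042593, 0.6901165187969784, 0.2157788463375121], [0.6987172065668144, 0.5603174516861068, 0.4447905333788649], [0.1860526411816707, 0.4580213355505694, -0.8692530534256392]]
[-1.128   0.426  -0.0151]
F tool [-3.748  -6.6718 -0.3695] M tool [ 1.0741 -0.5466 -0.0408] panel pos [np.float64(0.08166339010079485), np.float64(-0.01832465438134717), np.float64(0.014273530955491207)]
rel [ 0.0065 -0.0026  0.704 ]
```

{"name": "carry_out", "arguments": {
  "deltas": [-0.0006,-0.0014,0,0,0,0.12,-0.0006,-0.0014,0,0,0,0.26,-0.0006,-0.0014,0,0,0,0.41,-0.0006,-0.0014,0,0,0,0.56,-0.0006,-0.0014,0,0,0,0.7]
}}

```text
time: 5.45
eef_pos: [0.4629, -0.1063, 0.0859]
tcp_rot: [0.672, 0.695, 0.244, -0.081]
contact_force: [-2.4, -3.1, -0.8]
opening: 0.179
finger_force: 41.7
```

{"name": "carry_out", "arguments": {
  "deltas": [0,0,0,0,0,0.12,0,0,0,0,0,0.26,0,0,0,0,0,0.41,0,0,0,0,0,0.56,0,0,0,0,0,0.7]
}}

```text
time: 6.08
eef_pos: [0.4623, -0.1061, 0.0858]
tcp_rot: [0.869, 0.423, 0.201, -0.16]
contact_force: [-4.2, -4.8, 1.1]
opening: 0.172
finger_force: 41.9
```

{"name": "carry_out", "arguments": {
  "deltas": [0,0,0,0,0,0.0,0,0,0,0,0,0]
}}

```text
time: 6.32
eef_pos: [0.4623, -0.1061, 0.0858]
tcp_rot: [0.868, 0.425, 0.201, -0.16]
contact_force: [-4.3, -4.4, 0.6]
opening: 0.179
finger_force: 41.9
```

Run:
```python
from h import *
s=fk(); print(s["wrist_torque"]); T=R.from_quat(s["tcp_rot"]); print("F tool",T.inv().apply(s["contact_force"]),"M tool",T.inv().apply(s["wrist_torque"]), "panel pos",[(s["eef_pos"]-P0)@v for v in(X,Y,N)])
print("rel",(RK.inv()*T).as_rotvec())
```

```text
t 6.325 pos [ 0.4623 -0.1061  0.0858] q [-0.7089  0.0543  2.2068  0.5676  1.1011 -0.3665] F [-4.255  -4.3947  0.6296] open 0.179 ff 41.949289441108704 
rot [[0.558648562561589, 0.8014318360129586, 0.2135855701417319], [0.672822570379888, -0.5884817385734992, 0.44832915603707135], [0.4849964663121487, -0.10675324627574642, -0.8679759052383419]]
[-0.5587  0.7452  0.1952]
F tool [-5.0286 -0.8911 -3.4255] M tool [ 0.2839 -0.9071  0.0453] panel pos [np.float64(0.08101491105482175), np.float64(-0.01724951973208173), np.float64(0.014241245462899219)]
rel [ 0.0045 -0.0021  2.0994]
```

{"name": "carry_out", "arguments": {
  "deltas": [0,0,0,0,0,0,0,0,0,0,0,0,0,0,-0.04,0,0,0,0,0,-0.1,0,0,0,0,0,-0.14,0,0,0],
  "grip": 55
}}

```text
time: 6.95
eef_pos: [0.433, -0.1689, 0.2092]
tcp_rot: [0.868, 0.424, 0.203, -0.16]
contact_force: [0.1, 0.7, 0.0]
opening: 0.549
finger_force: 0.0
```

Run:
```python
from h import *
s=fk()
# rod grasp: tool down; option yaws
for x in([-1,0,0],[0,1,0],[0,-1,0],[1,0,0]):
    print(x); delta([.458,.308,.26],toolrot(x,[0,0,-1]),s)
p,d,K,E=cam("top"); w=cloud(d,K,E); q=w-P0; L=np.stack([q@X,q@Y,q@N],-1).reshape(-1,3)
k=(L[:,2]>.034)&(L[:,2]<.046)&(abs(L[:,0]-.08)<.045)&(abs(L[:,1]+.018)<.045); g=L[k]; print("wing",len(g),g.mean(0),cv2.minAreaRect(g[:,:2].astype(np.float32)),np.linalg.svd(g[:,:2]-g[:,:2].mean(0))[2][0])
a=cv2.resize(p[180:255,262:337],(400,400),interpolation=cv2.INTER_CUBIC)
p,d,K,E=cam("side"); b=cv2.resize(p[250:330,265:345],(400,400),interpolation=cv2.INTER_CUBIC); save(np.hstack([a,b]),"c2.png")
```

```text
t 6.95 pos [ 0.433  -0.1689  0.2092] q [-0.8534 -0.1183  2.1142  0.485   1.3907 -0.3397] F [0.1348 0.7289 0.0466] open 0.549 ff 0.0 
rot [[0.5579696312020175, 0.8010181186504979, 0.21688675443627614], [0.6715611211151333, -0.5893776692722899, 0.44904300859689217], [0.48751979576512583, -0.10489964993640408, -0.8667874665570274]]
[-1, 0, 0]
delta [ 0.359  -0.2664  0.1756] [ 0.5075 -0.3991 -2.1717] dist 0.48 deg 129.8
[0, 1, 0]
delta [ 0.359  -0.2664  0.1756] [ 0.0631 -0.5278 -0.6466] dist 0.48 deg 48.0
[0, -1, 0]
delta [ 0.359  -0.2664  0.1756] [-0.6755 -0.0808  2.4087] dist 0.48 deg 143.4
[1, 0, 0]
delta [ 0.359  -0.2664  0.1756] [-0.3339 -0.4246  0.8876] dist 0.48 deg 59.5
wing 63 [ 0.0852 -0.0179  0.0376] ((0.08396534621715546, -0.018072165548801422), (0.016554152593016624, 0.057231951504945755), 78.16646575927734) [-0.9812  0.1928]
```

View pics/c2.png

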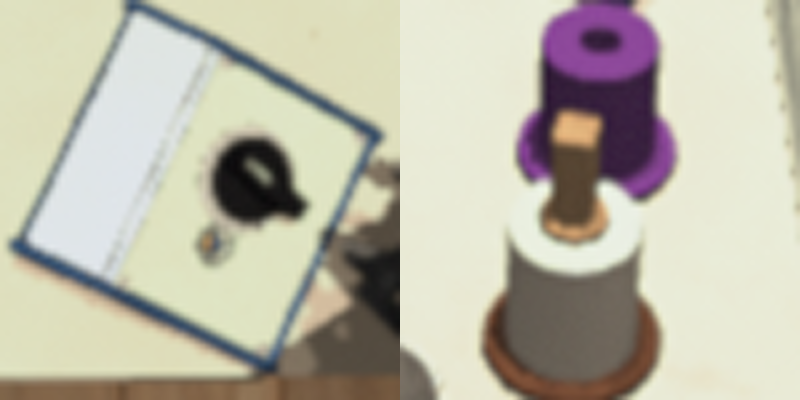

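The crop shows the wing now lying along the slope (about −11°, so the knob is near 2.39), no red in the hole at about (210,243), and the rod upright with its sides facing x/y. Next is the rod.

{"name": "carry_out", "arguments": {
  "deltas": [0.045,-0.033,0.022,0.008,-0.065,-0.08,0.089,-0.066,0.044,0.016,-0.13,-0.16,0.134,-0.099,0.065,0.023,-0.196,-0.24,0.178,-0.132,0.087,0.031,-0.262,-0.32,0.223,-0.165,0.109,0.039,-0.327,-0.4]
}}

```text
time: 7.68
eef_pos: [0.4479, 0.1306, 0.2383]
tcp_rot: [0.784, 0.612, 0.078, -0.063]
contact_force: [1.3, -0.8, 0.9]
opening: 0.55
finger_force: 0.0
```

Run:
```python
from h import *
s=fk(); delta([.458,.308,.24],toolrot([0,1,0],[0,0,-1]),s)
```

```text
t 7.675 pos [0.4479 0.1306 0.2383] q [-0.0436 -0.2483  2.1159  0.2095  1.2432  0.1362] F [ 1.3211 -0.7655  0.9494] open 0.55 ff 0.0 
rot [[0.2374291984046273, 0.9703465876454823, 0.0453307355963347], [0.9505340802429597, -0.24169614281257787, 0.19511006341599316], [0.20028064819549352, -0.0032364168907364488, -0.9797332226499735]]
delta [ 0.1714 -0.0331  0.0334] [ 0.0214 -0.201  -0.2436] dist 0.178 deg 18.1
```

{"name": "carry_out", "arguments": {
  "deltas": [0.043,-0.008,0.008,0.005,-0.05,-0.061,0.086,-0.017,0.017,0.011,-0.1,-0.122,0.129,-0.025,0.025,0.016,-0.151,-0.183,0.171,-0.033,0.033,0.021,-0.201,-0.244,0.171,-0.033,0.033,0.021,-0.201,-0.244]
}}

```text
time: 8.3
eef_pos: [0.4579, 0.3084, 0.2395]
tcp_rot: [0.706, 0.708, -0.0, -0.001]
contact_force: [-0.0, -0.7, -0.5]
opening: 0.549
finger_force: 0.0
```

Run:
```python
from h import *
s=fk(); delta([.458,.308,.094],toolrot([0,1,0],[0,0,-1]),s)
p,d,K,E=cam("side"); w=cloud(d,K,E)
k=(w[...,2]>.1)&(w[...,2]<.15)&(w[...,0]>.43)&(w[...,0]<.49)&(w[...,1]>.28)&(w[...,1]<.34); print(w[k].mean(0),w[k].min(0),w[k].max(0))
save(cv2.resize(p[210:350,240:380],(500,500),interpolation=cv2.INTER_CUBIC),"c3.png")
```

```text
t 8.3 pos [0.4579 0.3084 0.2395] q [0.408  0.0094 1.8718 0.0024 1.2617 0.4038] F [-0.014  -0.6836 -0.535 ] open 0.549 ff 0.0 
rot [[-0.003431720726765046, 0.9999918826056824, -0.0021114013349454973], [0.9999928950297554, 0.003435002444857356, 0.0015526262309197836], [0.001559866296388052, -0.002106058153884271, -0.9999965656621979]]
delta [-0.0007  0.0004  0.1455] [-0.0021 -0.0016  0.0034] dist 0.146 deg 0.2
[0.4592 0.3136 0.1235] [0.4485 0.298  0.1002] [0.4698 0.3204 0.1393]
```

View pics/c3.png

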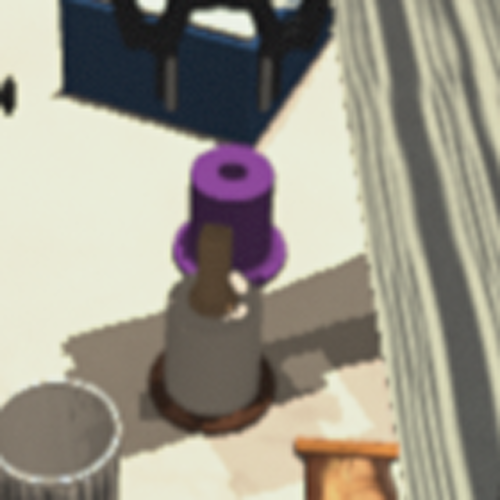

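The gripper is above the rod: fingers at (170,85) and (265,85) straddle the handle at about (215,230). Descend and grip.

{"name": "carry_out", "arguments": {
  "deltas": [0,0,0.05,0,0,0,0,0,0.095,0,0,0,0,0,0.125,0,0,0,0,0,0.145,0,0,0,0,0,0.145,0,0,0]
}}

```text
time: 8.98
eef_pos: [0.4574, 0.3037, 0.0936]
tcp_rot: [0.709, 0.706, -0.002, -0.002]
contact_force: [0.4, -0.6, -0.7]
opening: 0.549
finger_force: 0.0
```

{"name": "carry_out", "arguments": {
  "deltas": [0,0,0,0,0,0,0,0,0,0,0,0,0,0,0,0,0,0,0,0,0,0,0,0],
  "grip": 0,
  "grip_force": 50
}}

```text
time: 9.48
eef_pos: [0.4601, 0.3057, 0.0975]
tcp_rot: [0.708, 0.706, 0.002, 0.0]
contact_force: [0.3, -1.8, 5.7]
opening: 0.233
finger_force: 47.9
```

Run:
```python
from h import *
s=fk(); print(s["wrist_torque"])
```

```text
t 9.475 pos [0.4601 0.3057 0.0975] q [0.4022 0.1682 1.9811 0.0013 0.9891 0.4036] F [ 0.2797 -1.8264  5.6509] open 0.233 ff 47.929525254294276 
rot [[0.0021683158620065526, 0.9999943680896692, 0.0025616782127664338], [0.9999950454916295, -0.002174148808581634, 0.00227641585659434], [0.0022819725056586154, 0.002556729532299909, -0.99999412785055]]
[-0.2341  0.0631  0.0084]
```

{"name": "carry_out", "arguments": {
  "deltas": [0,0,-0.03,0,0,0,0,0,-0.07,0,0,0,0,0,-0.11,0,0,0,0,0,-0.15,0,0,0,0,0,-0.15,0,0,0]
}}

```text
time: 10.1
eef_pos: [0.4609, 0.3062, 0.2502]
tcp_rot: [0.708, 0.706, 0.005, 0.001]
contact_force: [-0.6, 0.4, -1.4]
opening: 0.236
finger_force: 47.5
```

```bash
cat >> h.py <<'E'
HO=P0+.0815*X+.0305*Y; RH=toolrot(X,-N); LR=.0925
E
python3 - <<'E'
from h import *
s=fk()
p,d,K,E=cam("side"); w=cloud(d,K,E); np.savez("side3.npz",p=p,d=d,w=w,K=K,E=E)
for lo,hi in((.14,.155),(.155,.17),(.17,.19),(.19,.21),(.21,.225),(.225,.245)):
    k=(w[...,2]>lo)&(w[...,2]<hi)&(w[...,0]>.43)&(w[...,0]<.49)&(w[...,1]>.27)&(w[...,1]<.34); print(lo,k.sum(),w[k].mean(0) if k.any() else 0, np.ptp(w[k],0) if k.any() else 0)
delta(HO+(.04+LR)*N,RH,s)
E
```

```text
t 10.1 pos [0.4609 0.3062 0.2502] q [ 0.4021 -0.002   1.8634  0.002   1.2711  0.4037] F [-0.6157  0.4144 -1.3656] open 0.236 ff 47.46736390516162 
rot [[0.002131195137884146, 0.9999688558558671, 0.007599034517141068], [0.9999837909688952, -0.0021712251178902845, 0.005263419132546595], [0.005279754422477831, 0.007587693970890281, -0.9999572746339931]]
0.14 0 0 0
0.155 19 [0.4639 0.3119 0.1647] [0.009  0.0061 0.0106]
0.17 31 [0.4637 0.312  0.1792] [0.009  0.0075 0.0189]
0.19 29 [0.4631 0.3124 0.1993] [0.0068 0.0046 0.0182]
0.21 22 [0.4631 0.312  0.2162] [0.0087 0.007  0.0135]
0.225 102 [0.4633 0.3164 0.2378] [0.0299 0.0277 0.0139]
delta [-0.445  -0.0665  0.0589] [-0.1103  0.508   0.4362] dist 0.454 deg 38.9
```

{"name": "carry_out", "arguments": {
  "deltas": [-0.056,-0.009,0.003,-0.013,0.061,0.052,-0.111,-0.018,0.006,-0.026,0.122,0.105,-0.167,-0.027,0.009,-0.04,0.183,0.157,-0.222,-0.036,0.012,-0.053,0.244,0.21,-0.278,-0.045,0.015,-0.066,0.305,0.262]
}}

```text
time: 10.78
eef_pos: [0.4119, 0.0264, 0.2284]
tcp_rot: [0.785, 0.599, 0.131, -0.086]
contact_force: [1.4, -0.7, -1.3]
opening: 0.234
finger_force: 47.4
```

Run:
```python
from h import *
s=fk(); delta(HO+(.07+LR)*N,RH,s)
```

```text
t 10.775 pos [0.4119 0.0264 0.2284] q [-0.3821 -0.3852  2.2496  0.3265  1.3049 -0.2049] F [ 1.4292 -0.701  -1.2565] open 0.234 ff 47.435468612238765 
rot [[0.24852579020741722, 0.9630917762009672, 0.10338840464890352], [0.9180292573930899, -0.2682443583822453, 0.29200555947856516], [0.3089615092079775, 0.0223426679285198, -0.9508120692427948]]
delta [-0.1741  0.0239 -0.0414] [-0.0511  0.2069  0.1696] dist 0.181 deg 15.6
```

{"name": "carry_out", "arguments": {
  "deltas": [-0.044,0.006,-0.01,-0.013,0.052,0.042,-0.087,0.012,-0.021,-0.026,0.103,0.085,-0.131,0.018,-0.031,-0.038,0.155,0.127,-0.174,0.024,-0.041,-0.051,0.207,0.17,-0.174,0.024,-0.041,-0.051,0.207,0.17]
}}

```text
time: 11.4
eef_pos: [0.388, -0.1529, 0.2142]
tcp_rot: [0.819, 0.512, 0.219, -0.138]
contact_force: [-0.5, -0.1, -0.8]
opening: 0.236
finger_force: 47.5
```

{"name": "carry_out", "arguments": {
  "deltas": [0,0,0.025,0,0,0,0,0,0.05,0,0,0,0,0,0.05,0,0,0,0,0,0.05,0,0,0]
}}

```text
time: 11.9
eef_pos: [0.4003, -0.1279, 0.1735]
tcp_rot: [0.817, 0.516, 0.219, -0.137]
contact_force: [0.7, 0.7, -0.5]
opening: 0.235
finger_force: 47.5
```

Run:
```python
from h import *
s=fk(); delta(HO+(.02+LR)*N,RH,s)
z=R.from_quat(s["tcp_rot"]).apply([0,0,1]); tip=s["eef_pos"]+LR*z
print("tip",tip,"panel",[(tip-P0)@v for v in(X,Y,N)])
ims=[]
for n,(u0,v0) in(("top",(275,190)),("side",(262,165))):
    p,d,K,E=cam(n); w=cloud(d,K,E); np.savez(n+"4.npz",p=p,d=d,w=w,K=K,E=E)
    S={"K":K,"E":E}; print(n,"proj tip,hole,deep",proj(S,np.array([tip,HO,HO-.016*N,s["eef_pos"]])).tolist())
    q=w-P0; L=np.stack([q@X,q@Y,q@N],-1).reshape(-1,3)
    for lo,hi in((.015,.03),(.03,.045),(.045,.06),(.06,.08),(.08,.09),(.09,.1)):
        k=(L[:,2]>lo)&(L[:,2]<hi)&(abs(L[:,0]-.0815)<.03)&(abs(L[:,1]-.0305)<.022); g=L[k]; print(lo,len(g),g.mean(0) if len(g) else 0,np.ptp(g,0) if len(g) else 0)
    ims.append(cv2.resize(p[v0:v0+60,u0:u0+60],(400,400),interpolation=cv2.INTER_CUBIC))
save(np.hstack(ims),"c4.png")
```

```text
t 11.9 pos [ 0.4003 -0.1279  0.1735] q [-0.8477 -0.1999  2.2552  0.4919  1.3363 -0.5807] F [ 0.7424  0.7273 -0.4789] open 0.235 ff 47.53370105288923 
rot [[0.37221550466338704, 0.9025937335326124, 0.21628724020579637], [0.7828837265900144, -0.4304881044379304, 0.4491915655685996], [0.4985465762882262, 0.002131695357530189, -0.866860292749755]]
delta [-0.0031 -0.0012  0.0009] [0.0008 0.0017 0.0029] dist 0.003 deg 0.2
tip [ 0.4203 -0.0864  0.0933] panel [np.float64(0.08443534975047817), np.float64(0.029197641639544518), np.float64(0.02093504385363624)]
top proj tip,hole,deep [[304.32621093616905, 225.8770410190723], [301.8971616255369, 225.5169652103359], [299.7155169012718, 224.74009470774064], [318.2186175403973, 230.8100452665084]]
0.015 3 [0.0916 0.0283 0.0246] [0.001  0.0075 0.0049]
0.03 8 [0.0912 0.0285 0.0375] [0.0051 0.0086 0.0141]
0.045 6 [0.0917 0.0285 0.0536] [0.0063 0.0072 0.0116]
0.06 6 [0.0925 0.0286 0.0674] [0.0041 0.0078 0.0118]
0.08 0 0 0
0.09 14 [0.0993 0.0313 0.0976] [0.0148 0.0287 0.0054]
side proj tip,hole,deep [[309.70542742549435, 201.2873110675127], [308.86341303795905, 207.90721810632832], [307.6945253524809, 212.864609067788], [316.5402695841343, 172.31297390903597]]
0.015 7 [0.0898 0.0276 0.0255] [0.0068 0.0084 0.0069]
0.03 17 [0.0907 0.0277 0.0367] [0.008  0.0096 0.0142]
0.045 15 [0.0896 0.0269 0.0523] [0.0119 0.01   0.0134]
0.06 21 [0.0904 0.0283 0.0699] [0.0093 0.0088 0.0194]
0.08 11 [0.0917 0.0281 0.0853] [0.006  0.009  0.0081]
0.09 22 [0.097  0.0291 0.0964] [0.0173 0.0349 0.009 ]
```

View pics/c4.png

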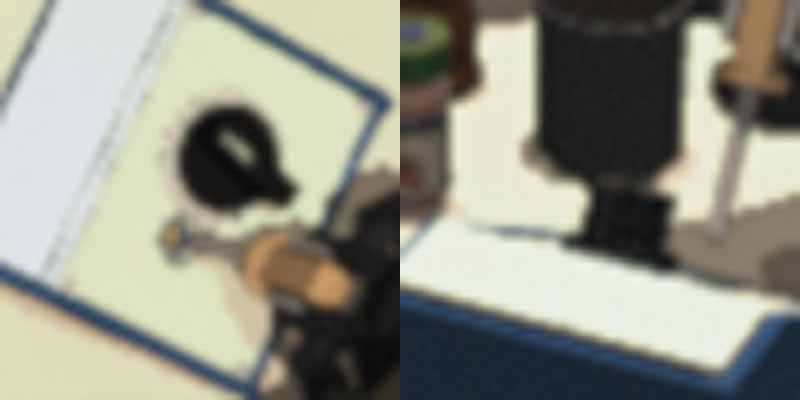

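The picture shows the tip just right of and above the hole mouth (top crop: tip about (192,240), hole about (175,242)), with the rod parallel to the panel normal. Depth and robot readings agree that a small shift down the slope and toward +y is needed.

{"name": "carry_out", "arguments": {
  "deltas": [-0.0035,-0.0022,0,0,0,0,-0.0035,-0.0022,0.006,0,0,0,-0.0035,-0.0022,0.012,0,0,0,-0.0035,-0.0022,0.012,0,0,0,-0.0035,-0.0022,0.012,0,0,0]
}}

```text
time: 12.62
eef_pos: [0.3995, -0.1248, 0.1612]
tcp_rot: [0.817, 0.515, 0.219, -0.137]
contact_force: [0.1, 0.1, -0.8]
opening: 0.236
finger_force: 47.5
```

```bash
cat >> h.py <<'E'
def tipst():
    s=ctrl.get_state(); T=R.from_quat(s["tcp_rot"]); tip=s["eef_pos"]+LR*T.apply([0,0,1])
    print("t",s["time"],"tip XYN mm",np.array([(tip-P0)@v for v in(X,Y,N)])*1000,"F XYN",[round(s["contact_force"]@v,1) for v in(X,Y,N)],"ori err",(RH.inv()*T).as_rotvec(),"q",s["qpos"]); return s,tip
E
python3 - <<'E'
from h import *
s,tip=tipst()
ims=[]
for n in("top","side"):
    p,d,K,E=cam(n); w=cloud(d,K,E); np.savez(n+"5.npz",p=p,d=d,w=w,K=K,E=E)
    S={"K":K,"E":E}; print(n,"proj tip,hole",proj(S,np.array([tip,HO])).tolist())
    q=w-P0; L=np.stack([q@X,q@Y,q@N],-1).reshape(-1,3)
    for lo,hi in((.012,.035),(.035,.06)):
        k=(L[:,2]>lo)&(L[:,2]<hi)&(abs(L[:,0]-.0815)<.03)&(abs(L[:,1]-.0305)<.022); g=L[k]; print(lo,len(g),g.mean(0)*1000)
tipst()
t=np.load("top5.npz")["p"]; save(cv2.resize(t[210:240,285:325],(800,600),interpolation=cv2.INTER_CUBIC),"c5.png")
E
```

```text
t 12.625 tip XYN mm [80.4218 31.1672  8.9708] F XYN [np.float64(-0.3), np.float64(-0.0), np.float64(-0.8)] ori err [-0.0013 -0.0016 -0.0019] q [-0.8441 -0.1876  2.27    0.4965  1.3105 -0.5903]
top proj tip,hole [[303.2981986173914, 226.25727667113583], [301.8971616255369, 225.5169652103359]]
0.012 9 [87.5056 30.3284 24.47  ]
0.035 12 [87.9433 30.4989 49.0161]
side proj tip,hole [[309.8287365998759, 205.17897127408384], [308.86341303795905, 207.90721810632832]]
0.012 24 [85.6128 29.7045 22.884 ]
0.035 26 [86.9412 30.3465 47.4111]
t 12.725 tip XYN mm [80.4115 31.0032  9.1857] F XYN [np.float64(-1.4), np.float64(-0.3), np.float64(-0.6)] ori err [-0.0017 -0.0018 -0.0021] q [-0.8442 -0.1878  2.2698  0.4965  1.3105 -0.5903]
```

View pics/c5.png

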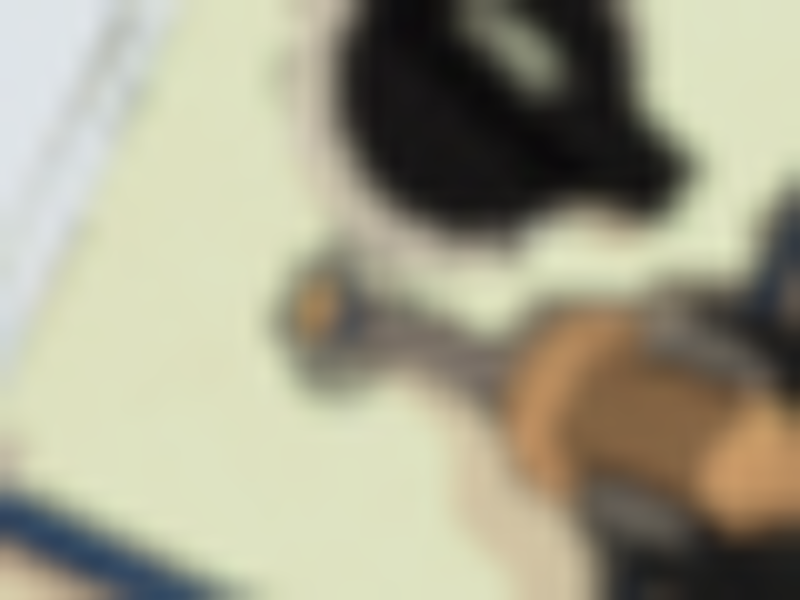

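The tip is beside the hole mouth (crop: ring about (280–385, 260–390), shaft end about (350,312)). The axis runs about 1–1.5 mm toward the knob side, so I'll shift slightly and feel my way in.

{"name": "carry_out", "arguments": {
  "deltas": [0,-0.0012,0.004,0,0,0,0,-0.0012,0.008,0,0,0,0,-0.0012,0.012,0,0,0,0,-0.0012,0.014,0,0,0,0,-0.0012,0.014,0,0,0]
}}

```text
time: 13.35
eef_pos: [0.4014, -0.1179, 0.1489]
tcp_rot: [0.817, 0.515, 0.219, -0.137]
contact_force: [0.0, 0.8, -0.1]
opening: 0.235
finger_force: 47.5
```

```bash
python3 -c "
from h import *
tipst()"
```

```text
t 13.35 tip XYN mm [80.3873 32.4883 -5.1854] F XYN [np.float64(0.6), np.float64(0.3), np.float64(-0.5)] ori err [-0.0011 -0.0015 -0.0018] q [-0.8292 -0.1736  2.2837  0.5045  1.2803 -0.5922]
```

{"name": "carry_out", "arguments": {
  "deltas": [0,0,0.004,0,0,0,0,0,0.008,0,0,0,0,0,0.01,0,0,0,0,0,0.01,0,0,0]
}}

```text
time: 13.85
eef_pos: [0.4036, -0.1134, 0.1402]
tcp_rot: [0.817, 0.515, 0.219, -0.137]
contact_force: [1.0, 0.4, -0.3]
opening: 0.234
finger_force: 47.5
```

```bash
python3 -c "
from h import *
tipst()"
```

```text
t 13.85 tip XYN mm [ 80.383   32.4851 -15.1827] F XYN [np.float64(0.6), np.float64(-0.7), np.float64(-0.7)] ori err [-0.0011 -0.0016 -0.0018] q [-0.8177 -0.1605  2.2907  0.5109  1.2579 -0.5935]
```

It's in the hole with no force. Now press.

{"name": "carry_out", "arguments": {
  "deltas": [0,0,0.003,0,0,0,0,0,0.006,0,0,0,0,0,0.008,0,0,0,0,0,0.01,0,0,0,0,0,0.01,0,0,0]
}}

```text
time: 14.48
eef_pos: [0.4061, -0.1092, 0.1318]
tcp_rot: [0.817, 0.515, 0.219, -0.136]
contact_force: [-0.4, -1.4, 4.5]
opening: 0.239
finger_force: 47.8
```

```bash
python3 -c "
from h import *
tipst()"
```

```text
t 14.475 tip XYN mm [ 80.331   31.8883 -24.856 ] F XYN [np.float64(1.0), np.float64(-0.3), np.float64(4.6)] ori err [-0.0024 -0.0018 -0.0019] q [-0.8063 -0.1469  2.2968  0.518   1.2347 -0.5952]
```

{"name": "carry_out", "arguments": {
  "deltas": [0,0,0.0015,0,0,0,0,0,0.003,0,0,0,0,0,0.003,0,0,0,0,0,0.003,0,0,0]
}}

```text
time: 14.98
eef_pos: [0.4067, -0.1079, 0.1293]
tcp_rot: [0.817, 0.515, 0.219, -0.136]
contact_force: [-1.0, -1.5, 4.2]
opening: 0.232
finger_force: 47.9
```

Run:
```python
from h import *
tipst()
p,d,K,E=cam("top"); w=cloud(d,K,E).reshape(-1,3); c,s=np.cos(1.1237),np.sin(1.1237); b=np.stack([(w[:,0]-.4627)*c+(w[:,1]+.0653)*s,-(w[:,0]-.4627)*s+(w[:,1]+.0653)*c,w[:,2]],1)
k=(b[:,0]>.02)&(b[:,0]<.12)&(abs(b[:,1])<.09)&(b[:,2]>.09); print("lid z pct",np.percentile(b[k,2],[5,25,50,75,95]))
```

```text
t 14.975 tip XYN mm [ 80.3361  31.962  -27.7842] F XYN [np.float64(0.6), np.float64(0.3), np.float64(4.5)] ori err [-0.0022 -0.0018 -0.002 ] q [-0.8029 -0.1427  2.2986  0.5199  1.2283 -0.5957]
lid z pct [0.1002 0.105  0.1127 0.1388 0.1527]
```

{"name": "carry_out", "arguments": {
  "deltas": [0,0,0.001,0,0,0,0,0,0.001,0,0,0,0,0,0.001,0,0,0,0,0,0.001,0,0,0]
}}

```text
time: 15.52
eef_pos: [0.4068, -0.1074, 0.1284]
tcp_rot: [0.817, 0.515, 0.219, -0.136]
contact_force: [-0.3, -3.4, 5.0]
opening: 0.23
finger_force: 47.9
```

Run:
```python
from h import *
tipst()
p,d,K,E=cam("side"); save(cv2.resize(p[130:270,220:360],(560,560),interpolation=cv2.INTER_CUBIC),"c6.png")
```

```text
t 15.525 tip XYN mm [ 80.3499  32.069  -28.8281] F XYN [np.float64(-0.2), np.float64(-1.2), np.float64(5.9)] ori err [-0.002  -0.0018 -0.0019] q [-0.8017 -0.1413  2.2994  0.5206  1.2262 -0.5959]
```

View pics/c6.png

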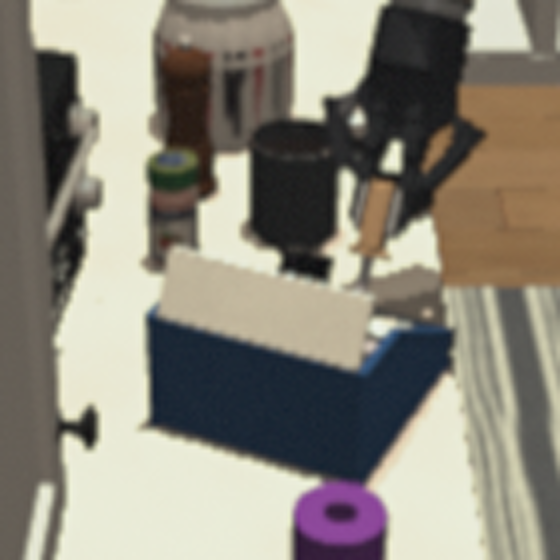

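The lid stands open in the picture (beige inner side, about (260,310)). Withdraw the rod.

{"name": "carry_out", "arguments": {
  "deltas": [0,0,-0.015,0,0,0,0,0,-0.035,0,0,0,0,0,-0.06,0,0,0,0,0,-0.09,0,0,0,0,0,-0.11,0,0,0]
}}

```text
time: 16.2
eef_pos: [0.3817, -0.1565, 0.2241]
tcp_rot: [0.817, 0.515, 0.218, -0.138]
contact_force: [-0.2, 0.6, -0.5]
opening: 0.238
finger_force: 47.5
```

Run:
```python
from h import *
s,t=tipst(); fk(); V=toolrot([0,1,0],[0,0,-1]); 
delta([.41,-.13,.31],R.from_quat(s["tcp_rot"]),s); delta([.41,-.10,.31],V,s); delta([.46,.306,.30],V,s)
```

```text
t 16.2 tip XYN mm [80.4655 33.695  81.66  ] F XYN [np.float64(0.1), np.float64(0.4), np.float64(-0.6)] ori err [ 0.0008 -0.0015 -0.0013] q [-0.9264 -0.259   2.2038  0.4606  1.4687 -0.5923]
t 16.2 pos [ 0.3817 -0.1565  0.2241] q [-0.9264 -0.259   2.2038  0.4606  1.4687 -0.5923] F [-0.1967  0.5567 -0.5055] open 0.238 ff 47.518353732302785 
rot [[0.37353428836734026, 0.9023707679508687, 0.21493983474838732], [0.7821507663915118, -0.4309605512912177, 0.45001464627714116], [0.49871065162785067, 1.9455824503716856e-05, -0.8667685305630308]]
delta [ 0.0742  0.0141 -0.0564] [0. 0. 0.] dist 0.094 deg 0.0
delta [ 0.0976  0.0012 -0.0429] [ 0.1163 -0.5134 -0.4353] dist 0.107 deg 39.1
delta [ 0.4289 -0.1287  0.1592] [ 0.1163 -0.5134 -0.4353] dist 0.475 deg 39.1
```

{"name": "carry_out", "arguments": {
  "deltas": [0.02,0,-0.009,0.023,-0.103,-0.087,0.039,0,-0.017,0.047,-0.205,-0.174,0.059,0.001,-0.026,0.07,-0.308,-0.261,0.078,0.001,-0.034,0.093,-0.411,-0.348,0.098,0.001,-0.043,0.116,-0.513,-0.435]
}}

```text
time: 16.82
eef_pos: [0.4098, -0.0991, 0.3095]
tcp_rot: [0.707, 0.708, -0.002, 0.0]
contact_force: [0.2, -0.9, -0.9]
opening: 0.233
finger_force: 47.5
```

{"name": "carry_out", "arguments": {
  "deltas": [0.058,0.007,0,0,0,0,0.116,0.014,0,0,0,0,0.174,0.022,0,0,0,0,0.232,0.029,0,0,0,0,0.29,0.036,0,0,0,0]
}}

```text
time: 17.45
eef_pos: [0.4459, 0.1917, 0.3087]
tcp_rot: [0.707, 0.707, -0.001, 0.001]
contact_force: [1.1, -0.3, -0.6]
opening: 0.239
finger_force: 47.5
```

Run:
```python
from h import *
s=fk(); V=toolrot([0,1,0],[0,0,-1]); delta([.46,.306,.25],V,s)
```

```text
t 17.45 pos [0.4459 0.1917 0.3087] q [ 0.1978 -0.1944  1.9348 -0.0025  1.4027  0.1992] F [ 1.0955 -0.3185 -0.601 ] open 0.239 ff 47.52601188607514 
rot [[0.0009556077217623183, 0.9999989834698704, -0.001058240572174293], [0.999995914248816, -0.0009584547516601992, -0.0026931116138110937], [-0.002694123151886795, -0.001055662690212896, -0.9999958136296009]]
delta [0.1145 0.0141 0.0584] [-0.0011  0.0027 -0.001 ] dist 0.129 deg 0.2
```

{"name": "carry_out", "arguments": {
  "deltas": [0.04,0.005,0.02,0,0,0,0.08,0.01,0.04,0,0,0,0.1145,0.0141,0.058,0,0,0,0.1145,0.0141,0.058,0,0,0]
}}

```text
time: 17.95
eef_pos: [0.4593, 0.3051, 0.2481]
tcp_rot: [0.706, 0.708, -0.004, -0.0]
contact_force: [-0.3, 0.0, 0.6]
opening: 0.238
finger_force: 47.5
```

{"name": "carry_out", "arguments": {
  "deltas": [0,0,0.025,0,0,0,0,0,0.05,0,0,0,0,0,0.05,0,0,0,0,0,0.05,0,0,0]
}}

```text
time: 18.45
eef_pos: [0.4621, 0.3041, 0.2028]
tcp_rot: [0.708, 0.707, 0.001, 0.001]
contact_force: [0.7, 0.0, -0.0]
opening: 0.237
finger_force: 47.5
```

Run:
```python
from h import *
s=fk()
for n in("top","side"):
    p,d,K,E=cam(n); w=cloud(d,K,E)
    for lo,hi in((.09,.107),(.107,.125),(.125,.15)):
        k=(w[...,2]>lo)&(w[...,2]<hi)&(abs(w[...,0]-.46)<.025)&(abs(w[...,1]-.308)<.03); print(n,lo,k.sum(),w[k].mean(0) if k.any() else 0)
    z=np.load(n+"0.npz")["w"]; 
    for nm,ww in(("now",w),("start",z)):
        k=(abs(ww[...,2]-.08)<.006)&(abs(ww[...,0]-.458)<.04)&(abs(ww[...,1]-.308)<.045)
        g=ww[k][:,:2].astype(np.float32); print(n,nm,"rim",len(g),cv2.minEnclosingCircle(g))
p,d,K,E=cam("side"); save(cv2.resize(p[215:315,250:350],(600,600),interpolation=cv2.INTER_CUBIC),"c7.png")
```

```text
t 18.45 pos [0.4621 0.3041 0.2028] q [ 0.3995  0.043   1.9064 -0.0022  1.1895  0.402 ] F [ 0.7159  0.031  -0.0335] open 0.237 ff 47.52988158725202 
rot [[0.0016920329838795002, 0.99999340784786, 0.0032126757080978667], [0.9999982015160104, -0.001689271222036147, -0.0008621644179776177], [-0.0008567316538391802, 0.0032141287407847865, -0.9999944676783524]]
top 0.09 0 0
top 0.107 3 [0.4645 0.3033 0.1214]
top 0.125 3 [0.4634 0.3032 0.1345]
top now rim 162 ((0.4579048156738281, 0.3074510991573334), 0.03182398900389671)
top start rim 180 ((0.45792606472969055, 0.30794331431388855), 0.03227555379271507)
side 0.09 0 0
side 0.107 21 [0.4651 0.3096 0.1195]
side 0.125 33 [0.4641 0.3103 0.1379]
side now rim 405 ((0.45770207047462463, 0.30911678075790405), 0.03312206640839577)
side start rim 346 ((0.45698434114456177, 0.3094745874404907), 0.03312208130955696)
```

View pics/c7.png

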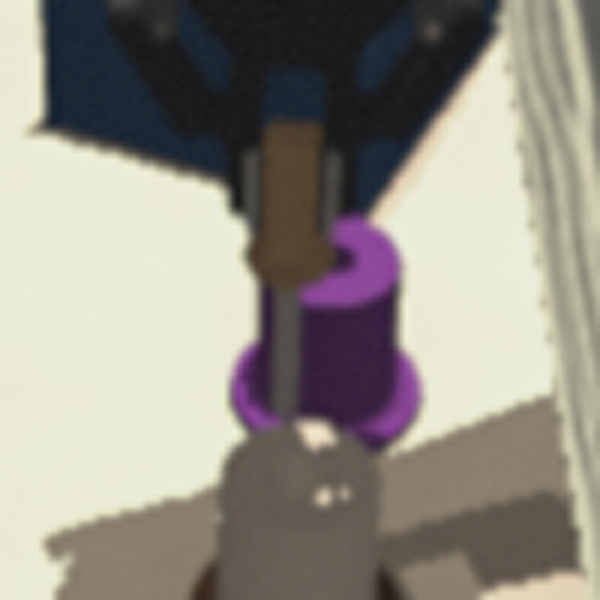

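The shaft (crop about (287,350)) hangs about 2 px left of the stand's centre (300), matching the 6 mm x offset in depth. Correct this, then lower.

{"name": "carry_out", "arguments": {
  "deltas": [0.002,-0.006,0,0,0,0,0.002,-0.006,0,0,0,0,0.002,-0.006,0.015,0,0,0,0.002,-0.006,0.02,0,0,0,0.002,-0.006,0.02,0,0,0]
}}

```text
time: 19.23
eef_pos: [0.4551, 0.3063, 0.1802]
tcp_rot: [0.708, 0.707, -0.001, 0.001]
contact_force: [0.2, 0.0, -0.8]
opening: 0.238
finger_force: 47.5
```

Run:
```python
from h import *
s=fk()
for n in("top","side"):
    p,d,K,E=cam(n); w=cloud(d,K,E)
    for lo,hi in((.093,.107),(.107,.125),(.125,.15)):
        k=(w[...,2]>lo)&(w[...,2]<hi)&(abs(w[...,0]-.46)<.025)&(abs(w[...,1]-.308)<.03); print(n,lo,k.sum(),w[k].mean(0) if k.any() else 0)
```

```text
t 19.225 pos [0.4551 0.3063 0.1802] q [ 0.4082  0.0578  1.9346 -0.0018  1.1499  0.4101] F [ 0.1578  0.0329 -0.7908] open 0.238 ff 47.521310057491064 
rot [[0.001122538554954499, 0.9999993691827529, -3.9259247979104846e-05], [0.9999976502070036, -0.0011226094333333999, -0.0018545426744243526], [-0.0018545855773489752, -3.71773600741491e-05, -0.99999827956361]]
top 0.093 4 [0.4551 0.306  0.1001]
top 0.107 3 [0.455  0.3063 0.1132]
top 0.125 0 0
side 0.093 20 [0.4579 0.3121 0.1007]
side 0.107 28 [0.4573 0.3121 0.1163]
side 0.125 30 [0.4577 0.3122 0.1378]
```

{"name": "carry_out", "arguments": {
  "deltas": [0.001,0.001,0.015,0,0,0,0.001,0.001,0.03,0,0,0,0.001,0.001,0.045,0,0,0,0.001,0.001,0.06,0,0,0,0.001,0.001,0.06,0,0,0]
}}

```text
time: 19.95
eef_pos: [0.4556, 0.307, 0.1193]
tcp_rot: [0.707, 0.707, -0.001, 0.0]
contact_force: [-0.5, 0.0, -0.9]
opening: 0.236
finger_force: 47.5
```

{"name": "carry_out", "arguments": {
  "deltas": [0,0,0.008,0,0,0,0,0,0.016,0,0,0,0,0,0.02,0,0,0,0,0,0.02,0,0,0]
}}

```text
time: 20.45
eef_pos: [0.4567, 0.3075, 0.1012]
tcp_rot: [0.707, 0.707, 0.0, 0.001]
contact_force: [0.5, -0.4, 0.8]
opening: 0.236
finger_force: 47.5
```

Run:
```python
from h import *
s=fk()
```

```text
t 20.45 pos [0.4567 0.3075 0.1012] q [ 0.409   0.1605  1.9821 -0.002   0.9979  0.4111] F [ 0.5211 -0.3799  0.807 ] open 0.236 ff 47.52263747155666 
rot [[0.0009984188853576327, 0.9999981779869814, 0.0016270164249295091], [0.9999988544638608, -0.0009965659527162883, -0.0011392661095285625], [-0.0011376426045972843, 0.0016281520259225962, -0.9999980274431971]]
```

Lower until it touches, then open slightly and retreat.

{"name": "carry_out", "arguments": {
  "deltas": [0,0,0.002,0,0,0,0,0,0.004,0,0,0,0,0,0.005,0,0,0,0,0,0.005,0,0,0]
}}

```text
time: 20.95
eef_pos: [0.4572, 0.3076, 0.0975]
tcp_rot: [0.707, 0.707, 0.001, 0.001]
contact_force: [-2.3, -0.4, 5.2]
opening: 0.237
finger_force: 47.8
```

{"name": "carry_out", "arguments": {
  "deltas": [0,0,0,0,0,0,0,0,0,0,0,0,0,0,0,0,0,0,0,0,0,0,0,0],
  "grip": 55
}}

```text
time: 21.45
eef_pos: [0.4568, 0.3075, 0.0963]
tcp_rot: [0.707, 0.707, 0.0, 0.001]
contact_force: [0.2, -0.4, 0.4]
opening: 0.551
finger_force: 0.0
```

{"name": "carry_out", "arguments": {
  "deltas": [0,0,-0.02,0,0,0,0,0,-0.05,0,0,0,0,0,-0.1,0,0,0,0,0,-0.15,0,0,0,0,0,-0.18,0,0,0]
}}

```text
time: 22.08
eef_pos: [0.4573, 0.3081, 0.2799]
tcp_rot: [0.707, 0.707, 0.003, 0.002]
contact_force: [0.7, -1.0, 0.6]
opening: 0.556
finger_force: 0.0
```

Run:
```python
from h import *
s=fk(); ims=[]
for n in("side","top"):
    p,d,K,E=cam(n); w=cloud(d,K,E)
    for lo,hi in((.09,.11),(.11,.13),(.13,.15)):
        k=(w[...,2]>lo)&(w[...,2]<hi)&(abs(w[...,0]-.46)<.025)&(abs(w[...,1]-.308)<.03); print(n,lo,k.sum(),w[k].mean(0) if k.any() else 0,w[k].max(0) if k.any() else 0)
    q=w-P0; L=np.stack([q@X,q@Y,q@N],-1).reshape(-1,3)
    k=(L[:,2]>.034)&(L[:,2]<.046)&(abs(L[:,0]-.08)<.045)&(abs(L[:,1]+.018)<.045); g=L[k]; print("wing",len(g),cv2.minAreaRect(g[:,:2].astype(np.float32)))
    c=p[180:330,230:380] if n=="side" else p[165:255,170:350]
    ims.append(cv2.resize(c,(400,400 if n=="side" else 200),interpolation=cv2.INTER_CUBIC))
ims[1]=np.vstack([ims[1],np.zeros((200,400,3),np.uint8)]); save(np.hstack(ims),"c8.png")
```

```text
t 22.075 pos [0.4573 0.3081 0.2799] q [ 0.4096 -0.0251  1.8321 -0.0017  1.3285  0.411 ] F [ 0.6921 -1.0181  0.5502] open 0.556 ff 0.0 
rot [[0.0009700457894333324, 0.9999802274629164, 0.006213187135510011], [0.9999991437133053, -0.0009754843503658131, 0.0008723548238735307], [0.00087839844202201, 0.006212335591116744, -0.999980317457639]]
side 0.09 57 [0.4602 0.3196 0.0993] [0.4695 0.322  0.1096]
side 0.11 62 [0.4607 0.3194 0.1194] [0.4697 0.3228 0.1298]
side 0.13 65 [0.4589 0.3126 0.1357] [0.4677 0.3224 0.1402]
wing 0 ((0.0, 0.0), (0.0, 0.0), 0.0)
top 0.09 11 [0.4556 0.3053 0.0971] [0.4668 0.3175 0.1012]
top 0.11 11 [0.4587 0.3016 0.1215] [0.4676 0.3023 0.1291]
top 0.13 35 [0.4583 0.3111 0.1368] [0.467  0.3207 0.1427]
wing 60 ((0.08349204063415527, -0.017497669905424118), (0.016503216698765755, 0.05775326117873192), 78.93788146972656)
```

View pics/c8.png

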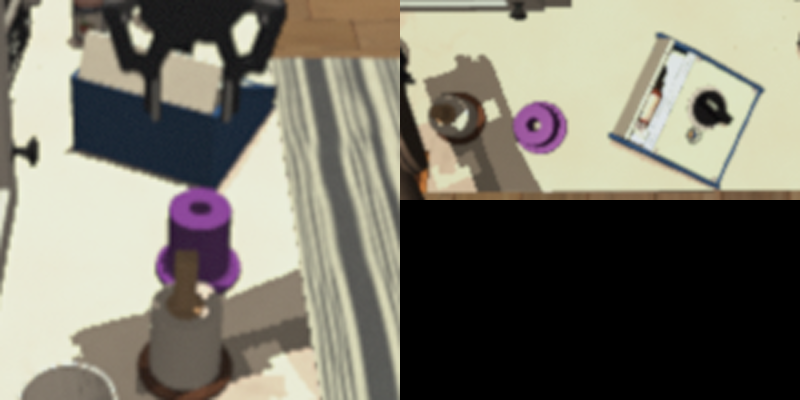

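The picture shows the rod upright in the marble stand (crop (185,285), top at 0.138 m), the lid open and the knob still at about 2.4 rad. Handing in.

```bash
python3 -c "
from plant import ctrl
print(ctrl.sign_off())"
```

```text
the job is handed in; nothing more can be done
None
```

The job is handed in at about 22 s on the robot's clock: in the last pictures the knob is past its click (about 2.4 rad), the lid is open, the rod is upright in its marble stand, and no bystander was touched; sign-off returned no verdict.

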